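# Bin the stray clothes peg and present the peg bin

## Task

Put the stray clothes peg into the square bin of the carousel and let go of it. Then, using the bar handle in the middle of the carousel, turn it until the square bin is lined up with the pointer lug on the fixed base, and finish with the gripper still closed on the handle, holding the carousel still there: do not let go. Leave the marker and the scoop where they are.

Things in the scene. Friction and masses are not known exactly. Their poses are not given: they have to be found in the camera images.
- peg: Wooden clothes peg lying loose on the worktop, 72 mm long (its y axis), 15 mm wide (x) and 12 mm high, 12 g; origin at the centre of its underside.
- peg_mid (a point): Centre of the peg's body, 6 mm above its underside.
- bin (a point): Square-cornered open bin fixed on the carousel's turning disc (the other two containers are round cups, 72 mm across). 84 mm (x, radial) by 104 mm (y, tangential) by 55 mm high, walls and floor 3 mm. Origin: centre of its underside, 85 mm from the axis, 24 mm above the worktop; rims of bin and cups are 79 mm above the worktop. -x points outward from the axis; a small lip marks the outer wall.
- handle (a point): Steel grip bar on a post on the carousel's axis; turning it turns disc and containers. 64 mm long (y), 12 mm thick (x, the width to grip), 26 mm high. Origin: centre of the bar, 116 mm above the worktop, on the axis. Its axes stay parallel to the bin's: the bar lies across the direction from the axis to the bin.
- base: Fixed grey base of the carousel, a disc of 150 mm radius and 12 mm high; origin at the centre of its underside, on the carousel's axis. Its -x axis points to the pointer lug. It carries the turning disc (145 mm radius, top 24 mm above the worktop).
- pointer (a point): Mark on the carousel's fixed grey base (disc of 150 mm radius): point on its rim, 150 mm from the axis, 12 mm above the worktop, where the pointer lug (a tab reaching out to 167 mm, with a raised tip 20 mm high) starts. On the side towards the robot, give or take 0.4 rad. -x points outward from the axis.
- bin_front (a point): Point that turns with the disc, 150 mm from the axis, straight out from the middle of the bin: it lies over the pointer point when the bin is lined up.
- rotor (a joint): Angle of the carousel's disc about the vertical (rad), growing anticlockwise seen from above. 0 (and 2 pi) = square bin lined up with the pointer. No stop hinders turning either way; it stays where it is left, with slight friction (about 0.04 N m).
- marker: Bystander: marker pen, 135 mm long (y), 17 mm thick, lying beyond and right of the peg; origin under its centre.
- scoop: Bystander: small dosing scoop, 96 mm long (y), 54 mm wide, 38 mm high, beyond the peg; origin under its centre.
Things that resemble listed ones, but are neither listed nor needed, are in the scene too. There is more than one size of the peg; the job needs the smallest.

How it is judged:
On the way, in this order (a step that is already met when the one before it is completed fails the run):
1. the peg lies in the square bin, let go (x of peg_mid in the frame of bin between -0.042 and 0.042 m and y of peg_mid in the frame of bin between -0.052 and 0.052 m and z of peg_mid in the frame of bin between 0 and 0.045 m and contact force between the fingers and peg below 0.2 N), for 0.3 s.
2. the square bin is lined up with the pointer and the gripper holds the handle (horizontal distance between bin_front and pointer below 0.015 m and contact force between the fingers and base above 4 N and distance between the grasp point and handle below 0.04 m and velocity of joint rotor between -0.05 and 0.05 rad/s), for 0.2 s.
At the end, for the whole second after the job is handed in: The peg lies in the square bin, below its rim and not touched by the fingers; the middle of the bin is within 15 mm (0.1 rad) of the pointer at the disc's rim; the carousel turns slower than 0.05 rad/s; and the fingers hold the handle (TCP within 40 mm of its centre) with more than 4 N (all of step 1 and all of step 2); the arm keeps its last pose, push and grip.
It fails at once if the marker is moved by more than 2 cm (distance of marker from where it was at the start of the episode above 0.02 m).
It fails at once if the scoop is moved by more than 2 cm (distance of scoop from where it was at the start of the episode above 0.02 m).
It also fails if it takes over 61 s, if anything falls off the work surface, if the arm or the gripper's body presses on something with over 40 N, if the wrist force passes 120 N, or if a joint passes its speed limit or range.

## Robot

A 7-joint arm with a two-finger parallel gripper is mounted at the origin on a cart in front of the work surface, level with it; the furniture and walls round the work are solid. World frame = base frame: x ahead of the robot, y to its left, z up, the work surface at z = 0. Lengths are in m, angles in rad, forces in N, time in s.
With the tool pointing down it reaches from about 0.35 to 0.9 m from the base axis. Payload 8.1 kg.
Tool frame: the origin (TCP) lies between the finger pads, 19 mm behind the fingertips; this is the grasp point; z points along the fingers, y is the line along which they close (so a half turn about z gives the same grasp; the last joint's range is limited). The gripper opens to 92 mm and grips with 3 to 60 N. Pads are 19 mm wide; open, the fingers measure 130 mm over their backs; the gripper's body (75 mm by 190 mm) begins 47 mm behind the grasp point.
Start: joints at [-1.286, 0.434, 0.025, 1.573, -0.012, 1.134, -0.075], TCP at [0.236, 0.579, 0.246] pointing down, gripper open.
Joint ranges: [-2.62, 2.62], [-0.44, 2.09], [-1.27, 1.32], [0.08, 2.57], [-1.32, 4.46], [0.12, 2], [-2.74, 2.74]. Speed limits (rad/s): [2.22, 2.22, 3.01, 3.01, 3.14, 3.14, 3.14].

## Interface

Orientations are given as a rotation vector (axis times angle).
In Python, from cell import observe, get_image, camera_params, sign_off gives the robot as it stands.
- The arm moves only by the shell command python3 -m pendant 'ROWS' [FORCE]. ROWS is JSON, one flat list of numbers, 7 for each row, row after row: the shift along the tool's x, y, z in m, then the turn, a rotation vector about the tool's x, y, z in rad, then the finger opening in m, from 0 to 0.0918. In form: [dx, dy, dz, rx, ry, rz, jaw, dx, dy, dz, rx, ry, rz, jaw, ...]. A call has 1 to 10 rows; each row shifts and turns the commanded pose from where the row before left it, along the tool's axes as they then stand; what a row does not reach is not made up. A row lasts 1/8 s, in which the tool goes at most 62.5 mm and 10.7 degrees, less where a joint would pass 70% of its speed; a pose out of reach is approached as far as the arm can. A call is refused whole if a number of a shift passes 0.0625 or a number of a turn 0.188, either way. A call with a gripper value outside its range is refused whole. The fingers move at their own pace and stop on an object; FORCE is the grip in N (left out, the last holds). Time passes only in rows, so rows that do not move let the fingers close. It gives the time, the measured TCP pose, the force, the opening and the grip force at its end, in the units of the state.
- observe(): the state, without advancing time (a new reading comes with each control period).
- get_image(name): name is "scene" or "side" or "wrist"; returns the picture (420x560x3 uint8, red, green, blue); there is no depth.
- camera_params(name): a dict with "intrinsics" (3x3 intrinsics, pixels), "eye" and "rotation" of the camera in the world; the wrist camera has in their place "T_tool_cam" (4x4, takes a point from camera to tool coordinates, whose origin is the TCP and whose axes are the flange's). Camera axes: x right, y down, z forward; pixel columns grow to the right and rows downward; lengths in m; the calibration is good to about 2 mm. A picture is of the moment at which its call begins: read the wrist's pose just before it. camera_params takes no time and is no camera call.
- sign_off(): hands the job in; it is judged then, once.
The state is a dict: "clock": time; "joints": joint angles; "dq": joint speeds; "joint_efforts": joint torques, N m; "position": TCP position; "ee_rot": TCP orientation; "force": force on the tool from outside, world axes, zero at the start; "ft_torque": the same for the moment, N m; "width": opening from 0.0 (shut) to 1.0 (fully open); "gripper_force": force on a finger pad.
Only numpy, scipy, OpenCV 4.12 (cv2) and the standard library are available. Lean on these libraries where they do the work, as an engineer would, in place of code of your own. Each camera call takes 0.05 s, during which the arm holds its last target. There are 200 camera calls.

## Working session

There is one attempt and no reset: what is moved stays moved. The work goes in short steps, Python scripts to look and compute and a shell command to move; the robot and the scene stay as the last step left them, time stands still between calls to the robot, and variables do not carry over. Pictures are saved under pics/ and viewed, at most 10 in all, crops included, and the job is handed in when it is done.

```bash
ls; mkdir -p pics; python3 - <<'E'
from cell import *
import cv2,numpy as np
s=observe(); print({k:np.round(v,3).tolist() for k,v in s.items()})
a=get_image("scene");b=get_image("side")
cv2.imwrite('pics/scene0.png',a[...,::-1]);cv2.imwrite('pics/side0.png',b[...,::-1])
for n in("scene","side","wrist"):print(n,{k:np.round(v,3).tolist() for k,v in camera_params(n).items()})
E
```

```text
pics
{'clock': 0.0, 'joints': [-1.286, 0.435, 0.025, 1.574, -0.012, 1.134, -0.075], 'dq': [-0.001, 0.001, 0.0, 0.0, 0.0, -0.0, -0.001], 'joint_efforts': [0.001, -66.785, 0.985, -31.445, -0.061, 0.043, 0.0], 'position': [0.236, 0.578, 0.245], 'ee_rot': [-0.605, -3.083, 0.002], 'force': [-0.322, 0.19, -0.592], 'ft_torque': [-0.08, 0.014, 0.027], 'gripper_force': 0.0, 'width': 0.996}
scene {'intrinsics': [[415.191, 0.0, 271.586], [0.0, 415.191, 213.324], [0.0, 0.0, 1.0]], 'eye': [0.17, -0.324, 0.782], 'rotation': [-2.339, 0.906, -0.288]}
side {'intrinsics': [[398.646, 0.0, 278.254], [0.0, 398.646, 207.367], [0.0, 0.0, 1.0]], 'eye': [0.282, 0.727, 0.567], 'rotation': [-0.485, 2.598, -1.344]}
wrist {'intrinsics': [[368.741, 0.0, 274.081], [0.0, 368.741, 210.527], [0.0, 0.0, 1.0]], 'T_tool_cam': [[0.0, -0.967, -0.256, 0.069], [1.0, 0.0, -0.0, -0.0], [0.0, -0.256, 0.967, -0.139], [0.0, 0.0, 0.0, 1.0]]}
```

View pics/scene0.png

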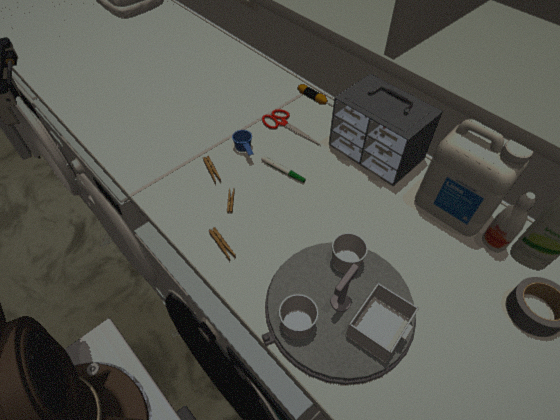

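View pics/side0.png

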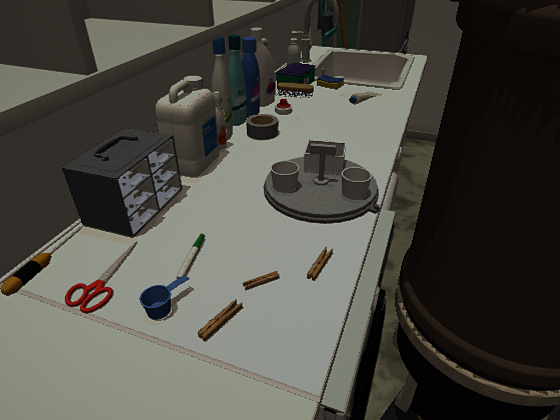

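The scene view shows three pegs, at (211,169), (231,200) and (222,243). The carousel is centred near (340,308), with the bin at (382,322), the handle at (346,285) and the lug at (268,338). In the side view the pegs are at (220,320), (261,280) and (320,263). Next I'll measure their lengths.

```bash
cat > h.py <<'E'
import cv2,numpy as np
from scipy.spatial.transform import Rotation as R
from cell import *
def cam(n,s=None):
    p=camera_params(n);K=np.array(p["intrinsics"])
    if n=="wrist":
        s=s or observe();T=np.array(p["T_tool_cam"]);Rt=R.from_rotvec(s["ee_rot"]).as_matrix()
        return K,Rt@T[:3,:3],np.array(s["position"])+Rt@T[:3,3]
    return K,R.from_rotvec(p["rotation"]).as_matrix(),np.array(p["eye"])
def ray(c,uv):
    K,Rm,e=c;d=Rm@np.linalg.inv(K)@np.array([uv[0],uv[1],1.]);return e,d/np.linalg.norm(d)
def plane(c,uv,z):
    e,d=ray(c,uv);return e+d*(z-e[2])/d[2]
def tri(c1,u1,c2,u2):
    A=[];b=[]
    for c,u in((c1,u1),(c2,u2)):
        e,d=ray(c,u);P=np.eye(3)-np.outer(d,d);A.append(P);b.append(P@e)
    x=np.linalg.lstsq(np.vstack(A),np.hstack(b),rcond=None)[0]
    return x,np.linalg.norm(np.vstack(A)@x-np.hstack(b))
def proj(c,X):
    K,Rm,e=c;q=K@Rm.T@(np.array(X)-e);return q[:2]/q[2]
def blobs(img,lo,hi,amin=40):
    m=cv2.inRange(cv2.cvtColor(img,cv2.COLOR_RGB2HSV),lo,hi)
    m=cv2.morphologyEx(m,cv2.MORPH_CLOSE,np.ones((5,5)))
    return [c for c in cv2.findContours(m,cv2.RETR_EXTERNAL,cv2.CHAIN_APPROX_NONE)[0] if cv2.contourArea(c)>amin]
E
cat > m1.py <<'E'
from h import *
im={n:cv2.imread(f'pics/{n}0.png')[...,::-1].copy() for n in("scene","side")}
C={n:cam(n) for n in im}
ce={}
for n in im:
    for c in blobs(im[n],(8,90,60),(25,255,255)):
        P=np.array([plane(C[n],p[0],.006)[:2] for p in c]).astype(np.float32)
        (x,y),(w,h),a=cv2.minAreaRect(P);v=cv2.boxPoints(((x,y),(w,h),a))
        e=max((v[1]-v[0],v[2]-v[1]),key=np.linalg.norm)
        r=cv2.minAreaRect(c)[0]
        if max(w,h)<.15 : print(n,np.round(r),'xy',np.round((x,y),3),'size',np.round((w,h),3),'dir',round(float(np.arctan2(e[1],e[0])),2)); ce.setdefault(n,[]).append((r,(x,y)))
for u,p in ce["scene"]:
    for u2,p2 in ce["side"]:
        if np.hypot(p[0]-p2[0],p[1]-p2[1])<.03: print('tri',np.round(u),[np.round(t,3) for t in tri(C["scene"],u,C["side"],u2)])
a=cv2.resize(im["scene"][140:270,185:275],None,fx=3,fy=3,interpolation=2)
b=cv2.resize(im["scene"][225:390,250:430],None,fx=2.8,fy=2.8,interpolation=2)
o=np.zeros((470,790,3),np.uint8);o[:a.shape[0],:270]=a;o[:b.shape[0],275:275+b.shape[1]]=b
cv2.imwrite('pics/crop1.png',np.clip(o[...,::-1]*1.5,0,255))
E
python3 m1.py
```

```text
scene [127. 394.] xy [0.102 0.002] size [0.114 0.034] dir 1.56
scene [221. 242.] xy [0.424 0.144] size [0.091 0.016] dir 1.44
scene [230. 200.] xy [0.516 0.227] size [0.069 0.012] dir 0.82
scene [211. 168.] xy [0.546 0.345] size [0.089 0.016] dir 1.28
scene [321.  98.] xy [0.964 0.353] size [0.043 0.03 ] dir 0.77
side [219. 317.] xy [0.548 0.336] size [0.092 0.017] dir 1.27
side [  9. 284.] xy [0.968 0.412] size [0.03  0.038] dir -1.56
side [261. 278.] xy [0.519 0.224] size [0.072 0.014] dir 0.83
side [ 41. 257.] xy [0.972 0.331] size [0.028 0.032] dir -1.53
side [319. 262.] xy [0.426 0.137] size [0.095 0.017] dir 1.44
side [326.  84.] xy [ 0.721 -0.949] size [0.063 0.115] dir -0.27
tri [221. 242.] [array([0.424, 0.142, 0.009]), np.float64(0.002)]
tri [230. 200.] [array([0.516, 0.226, 0.007]), np.float64(0.003)]
tri [211. 168.] [array([0.545, 0.341, 0.011]), np.float64(0.002)]
tri [321.  98.] [array([0.953, 0.341, 0.019]), np.float64(0.003)][ WARN:0@0.264] global loadsave.cpp:1063 imwrite_ Unsupported depth image for selected encoder is fallbacked to CV_8U.
```

View pics/crop1.png

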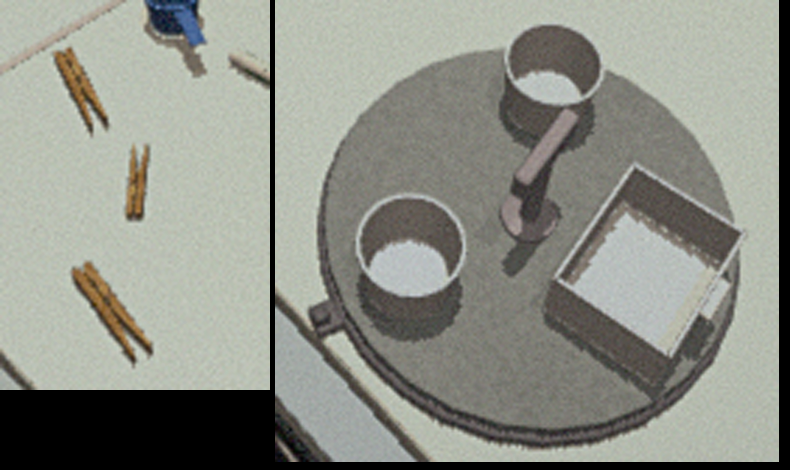

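The candidates, by their scene pixels, are (211,168) at 90 mm, (230,200) at 70 mm and (221,242) at 93 mm. The stray 72 mm peg is (230,200), and the crop confirms it is clearly the smallest. It lies at about (0.517, 0.226), triangulated height 7 mm, direction 0.82 rad. In the crop the bin rim corners are (635,165), (743,234), (670,353) and (557,277), the lug tip is (318,318), and the handle bar runs from (572,116) to (523,178).

```bash
cat > m2.py <<'E'
from h import *
S=cam("scene");D=cam("side")
f=lambda x,y:(250+(x-275)/2.8,225+y/2.8)
im=cv2.imread('pics/scene0.png');
m=cv2.inRange(cv2.GaussianBlur(im,(5,5),0)[...,1],40,125)
m[:225]=0;m[:,:262]=0;m[:,425:]=0;m=cv2.morphologyEx(m,cv2.MORPH_OPEN,np.ones((7,7)))
c=max(cv2.findContours(m,0,1)[0],key=cv2.contourArea)
# rim points of disc (left/front arc clear of containers), crop pixels
arc=[(320,230),(333,170),(375,103),(430,66),(490,50),(640,85),(690,127),(725,180)]
P=np.array([plane(S,f(*p),.024)[:2] for p in arc])
A=np.c_[2*P,np.ones(len(P))];s=np.linalg.lstsq(A,(P**2).sum(1),rcond=None)[0]
ax=s[:2];print('disc centre',ax,'r',np.sqrt(s[2]+ax@ax))
cups=[plane(S,f(*p),.079)[:2] for p in((554,65),(411,243))]
print('cups',cups,[np.linalg.norm(q-ax) for q in cups])
B=np.array([plane(S,f(*p),.079)[:2] for p in((637,165),(743,234),(670,354),(557,278))])
b=B.mean(0);print('bin',b,np.linalg.norm(b-ax),'sides',np.linalg.norm(B-np.roll(B,-1,0),axis=1))
H=np.array([plane(S,f(*p),.129)[:2] for p in((572,114),(520,181))])
print('handle',H.mean(0),np.linalg.norm(H[0]-H[1]),'dir',np.arctan2(*(H[0]-H[1])[::-1]))
L=plane(S,f(318,314),.02)[:2];print('lug',L,np.linalg.norm(L-ax))
ang=lambda v:np.arctan2(v[1],v[0])
ab,al=ang(b-ax),ang(L-ax);print('bin ang',ab,'lug ang',al,'turn',(al-ab+np.pi)%(2*np.pi)-np.pi)
print('handle h',tri(S,f(546,148),D,(326,147)));print('cup h',tri(S,f(554,65),D,(285,166)),tri(S,f(411,243),D,(356,174)))
print(R.from_rotvec(observe()["ee_rot"]).as_matrix().round(3))
E
python3 m2.py
```

```text
disc centre [ 0.50099603 -0.144505  ] r 0.14670562115003383
cups [array([ 0.58036294, -0.08614392]), array([ 0.41018064, -0.11440856])] [np.float64(0.0985145709522918), np.float64(0.09567252120542485)]
bin [ 0.51768219 -0.22396276] 0.08119090527607711 sides [0.07838123 0.09824628 0.0791783  0.1009737 ]
handle [ 0.50149172 -0.14064541] 0.060748219713431556 dir 0.16104353870654195
lug [ 0.34855858 -0.09110223] 0.16152099451691926
bin ang -1.3638037903137645 lug ang 2.8046276088755646 turn -2.1147539079902575
handle h (array([ 0.50013215, -0.1397911 ,  0.12354611]), np.float64(0.004129824853401484))
cup h (array([ 0.5828359 , -0.08574401,  0.07901259]), np.float64(0.003029687680469477)) (array([ 0.41176915, -0.11380662,  0.07716191]), np.float64(0.0012862205151838424))
[[-0.926  0.378 -0.   ]
 [ 0.378  0.926 -0.001]
 [-0.    -0.001 -1.   ]]
```

Measurements agree with the given sizes: disc radius 147 mm, bin 81 mm from the axis, cup rims at 78 mm and the bar at 123 mm. The axis is at about (0.501, -0.142) and the turn needed is about -2.1 rad. I'll go above the peg now.

```bash
python3 -m pendant '[-0.039,-0.022,0.01,0,0,0,0.05,-0.039,-0.022,0.01,0,0,0,0.05,-0.039,-0.022,0.01,0,0,0,0.05,-0.039,-0.022,0.01,0,0,0,0.05,-0.039,-0.022,0.01,0,0,0,0.05,-0.039,-0.022,0.01,0,0,0,0.05,-0.039,-0.022,0.01,0,0,0,0.05,-0.039,-0.022,0.01,0,0,0,0.05,-0.039,-0.022,0.01,0,0,0,0.05,-0.039,-0.022,0.01,0,0,0,0.05]'
python3 -m pendant '[0,0,0,0,0,-0.172,0.05,0,0,0,0,0,-0.172,0.05,0,0,0,0,0,-0.172,0.05,0,0,0,0,0,-0.172,0.05,0,0,0,0,0,-0.172,0.05,0,0,0,0,0,-0.172,0.05,0,0,0,0,0,-0.172,0.05,0,0,0,0,0,0,0.05,0,0,0,0,0,0,0.05]'
cat > m3.py <<'E'
from h import *
s=observe();W=cam("wrist",s);a=get_image("wrist");cv2.imwrite('pics/w1.png',a[...,::-1])
Rt=R.from_rotvec(s["ee_rot"]).as_matrix();print(np.round(s["position"],4),Rt.round(3).tolist(),np.round(s["joints"],2),s["clock"])
for c in blobs(a,(8,90,50),(25,255,255),100):
    P=np.array([plane(W,p[0],.008)[:2] for p in c]).astype(np.float32)
    (x,y),(w,h),an=cv2.minAreaRect(P);v=cv2.boxPoints(((x,y),(w,h),an));e=max((v[1]-v[0],v[2]-v[1]),key=np.linalg.norm)
    d=Rt.T@np.array([x-s["position"][0],y-s["position"][1],.007-s["position"][2]]);g=Rt.T@np.r_[e,0]
    u=cv2.minAreaRect(c)[0]
    print(np.round(u),'xy',x,y,'size',np.round((w,h),3),'dir',np.arctan2(e[1],e[0]),'tool shift',d.round(4),'axis angle in tool',np.arctan2(g[1],g[0]))
    print('  height from scene+wrist',tri(cam("scene"),(230,200),W,u))
E
python3 m3.py
```

```text
clock: 1.35
position: [0.5148, 0.2262, 0.145]
ee_rot: [-0.605, -3.082, 0.0]
force: [0.8, -0.1, 1.1]
width: 0.547
gripper_force: 0.0
clock: 2.48
position: [0.5141, 0.2273, 0.1453]
ee_rot: [1.241, -2.886, -0.0]
force: [-0.0, 0.4, -0.5]
width: 0.544
gripper_force: 0.0
[0.5141 0.2273 0.1453] [[-0.688, -0.726, -0.0], [-0.726, 0.688, -0.0], [0.0, 0.0, -1.0]] [-0.38  0.45 -0.18  1.84  0.1   0.87  1.77] 2.475
[208. 350.] xy 0.6437438130378723 0.2815903425216675 size [0.006 0.095] dir -0.75902456 tool shift [-0.1287 -0.0568  0.1383] axis angle in tool -1.570476793829552
  height from scene+wrist (array([0.53327944, 0.2166237 , 0.08585194]), np.float64(0.07980343074045633))
[420. 336.] xy 0.5012752413749695 0.3981979787349701 size [0.036 0.214] dir -0.7870647 tool shift [-0.1153  0.1269  0.1383] axis angle in tool -1.5424367128521448
  height from scene+wrist (array([0.460154  , 0.16693422, 0.1972928 ]), np.float64(0.08998840995928163))
[156. 299.] xy 0.6400173306465149 0.2186991274356842 size [0.058 0.017] dir 0.71562666 tool shift [-0.0805 -0.0973  0.1383] axis angle in tool -3.0451280481445
[... 476 characters left out ...]
.0151 -0.0021  0.1383] axis angle in tool 3.138442269238867
  height from scene+wrist (array([ 0.52899144,  0.24366736, -0.01970183]), np.float64(0.004202384021435798))
[270. 170.] xy 0.497108519077301 0.20580118894577026 size [0.012 0.01 ] dir 0.8123959 tool shift [ 0.0272 -0.0025  0.1383] axis angle in tool 3.141288011253959
  height from scene+wrist (array([0.49552075, 0.20080222, 0.0438588 ]), np.float64(0.0038148304660854627))
[291.  38.] xy 0.4238516688346863 0.14982327818870544 size [0.071 0.017] dir 1.4402816 tool shift [0.1182 0.0122 0.1384] axis angle in tool 2.5134022631723303
  height from scene+wrist (array([0.45255901, 0.15284084, 0.12210939]), np.float64(0.019411316479659085))
```

View pics/w1.png

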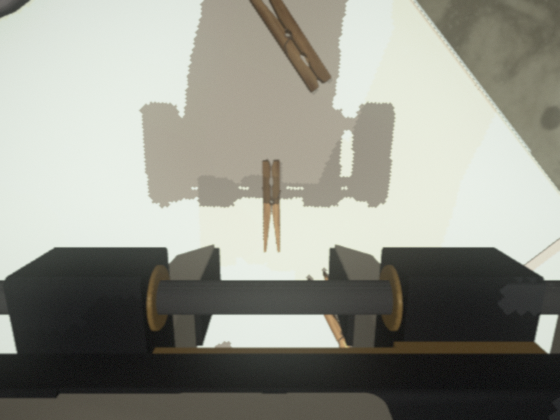

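The wrist view shows the peg upright between (271,159) and (271,252), aligned with the tool and lying under the TCP to within 2 mm sideways. The second large peg is at the top, (295,40). I'll descend until the fingertips are about 2 mm above the worktop (TCP z 0.021), then close.

```bash
python3 -m pendant '[0,-0.002,0.03,0,0,0,0.05,0,0,0.03,0,0,0,0.05,0,0,0.03,0,0,0,0.05,0,0,0.023,0,0,0,0.05,0,0,0.01,0,0,0,0.05,0,0,0,0,0,0,0.05,0,0,0,0,0,0,0.05]' 15
python3 -m pendant '[0,0,0,0,0,0,0.0,0,0,0,0,0,0,0,0,0,0,0,0,0,0,0,0,0,0,0,0,0]' 15
python3 -m pendant '[0,0,-0.02,0,0,0,0,0,0,-0.04,0,0,0,0,0,0,-0.05,0,0,0,0,0,0,-0.05,0,0,0,0,0,0,0,0,0,0,0]' 15
```

```text
clock: 3.4
position: [0.5162, 0.2264, 0.0234]
ee_rot: [-1.246, 2.883, 0.0]
force: [-0.3, 0.2, 0.7]
width: 0.545
gripper_force: 0.0
clock: 3.9
position: [0.5157, 0.2261, 0.0226]
ee_rot: [-1.247, 2.884, 0.0]
force: [-0.5, -0.4, 1.9]
width: 0.162
gripper_force: 13.0
clock: 4.53
position: [0.5177, 0.2273, 0.1866]
ee_rot: [-1.243, 2.877, 0.001]
force: [0.2, 1.1, -0.8]
width: 0.161
gripper_force: 15.0
```

Peg held (14.8 mm opening, 15 N). Now over the bin.

```bash
python3 -m pendant '[0.033,-0.0313,0,0,0,0,0,0.033,-0.0313,0,0,0,0,0,0.033,-0.0313,0,0,0,0,0,0.033,-0.0313,0,0,0,0,0,0.033,-0.0313,0,0,0,0,0,0.033,-0.0313,0,0,0,0,0,0.033,-0.0313,0,0,0,0,0,0.033,-0.0313,0,0,0,0,0,0.033,-0.0313,0,0,0,0,0,0.033,-0.0313,0,0,0,0,0]' 15
python3 -m pendant '[0,0,0,0,0,0.169,0,0,0,0,0,0,0.169,0,0,0,0,0,0,0.169,0,0,0,0,0,0,0.169,0,0,0,0,0,0,0.169,0,0,0,0,0,0,0.169,0,0,0,0,0,0,0.169,0,0,0,0,0,0,0.169,0,0,0,0,0,0,0.169,0,0,0,0,0,0,0.169,0]' 15
python3 -m pendant '[0,0,0,0,0,0,0,0,0,0,0,0,0,0]' 15
cat > m4.py <<'E'
from h import *
s=observe();a=get_image("wrist");b=get_image("scene")
cv2.imwrite('pics/w2.png',np.hstack([cv2.resize(a,(440,330)),b[225:390,250:430].repeat(2,0).repeat(2,1)])[...,::-1])
cv2.imwrite('pics/w2raw.png',a[...,::-1])
Rt=R.from_rotvec(s["ee_rot"]).as_matrix();print(np.round(s["position"],4),Rt.round(3).tolist(),np.round(s["joints"],2),s["clock"],s["width"])
W=cam("wrist",s)
ax=np.array([.501,-.142]);th=-1.385;r=np.array([np.cos(th),np.sin(th)])
t=np.r_[ax+.087*r,.06];print('tool shift to bin',(Rt.T@(t-s["position"])).round(4),'y ang',np.arctan2(Rt[1,1],Rt[0,1]))
print('expected px of handle top',proj(W,[*ax,.129]),'bin rim centre',proj(W,[*(ax+.085*r),.079]))
E
sed -i 's/np.hstack(\[cv2.resize(a,(440,330)),b\[225:390,250:430\].repeat(2,0).repeat(2,1)\])/np.hstack([cv2.resize(a,(440,330)),b[225:390,250:430].repeat(2,0).repeat(2,1)])/' m4.py; python3 m4.py
```

```text
clock: 5.78
position: [0.5169, -0.23, 0.1814]
ee_rot: [1.246, -2.883, -0.002]
force: [1.3, 0.4, 0.2]
width: 0.161
gripper_force: 15.0
clock: 7.02
position: [0.5169, -0.2286, 0.1814]
ee_rot: [-1.337, -2.841, 0.001]
force: [0.0, 0.1, 0.1]
width: 0.159
gripper_force: 15.0
clock: 7.28
position: [0.5173, -0.2286, 0.182]
ee_rot: [-1.324, -2.848, 0.001]
force: [-0.1, 0.3, -0.1]
width: 0.159
gripper_force: 15.0
[ 0.5173 -0.2286  0.182 ] [[-0.645, 0.764, -0.001], [0.764, 0.645, 0.0], [0.001, -0.001, -1.0]] [ 0.07  0.41  0.34  1.82 -0.17  0.94  1.19] 7.275 0.15896232041291167
tool shift to bin [0.001  0.0006 0.122 ] y ang 0.7007600701972952
expected px of handle top [361.58592491  96.48552882] bin rim centre [276.66696225 213.35350905]
```

View pics/w2.png

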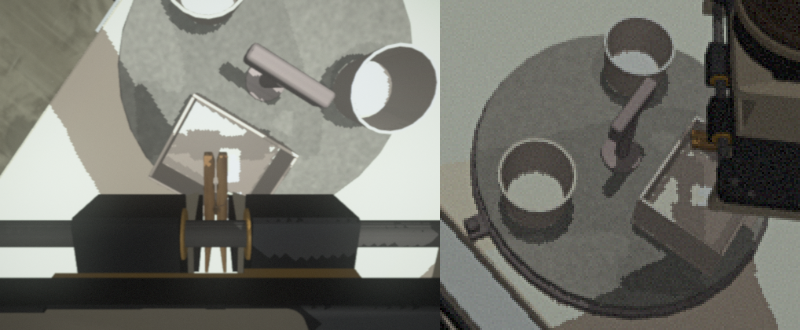

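The composite shows the bin directly beneath the held peg, with its inner-wall corners at about (198,96) and (296,157). The handle's centre, (289,74) scaled or (368,94) raw, lies within 6 px of the prediction. Lowering in and releasing.

```bash
python3 -m pendant '[0,0,0.03,0,0,0,0,0,0,0.03,0,0,0,0,0,0,0.03,0,0,0,0,0,0,0.02,0,0,0,0,0,0,0.015,0,0,0,0,0,0,0,0,0,0,0,0,0,0,0,0,0,0]' 15
python3 -m pendant '[0,0,0,0,0,0,0.035,0,0,0,0,0,0,0.035,0,0,0,0,0,0,0.035,0,0,0,0,0,0,0.035]'
python3 -m pendant '[0,0,-0.02,0,0,0,0.035,0,0,-0.04,0,0,0,0.035,0,0,-0.05,0,0,0,0.035,0,0,-0.03,0,0,0,0.035,0,0,0,0,0,0,0.035,0,0,0,0,0,0,0.035]'
sed -i 's/w2/w3/g' m4.py; python3 m4.py
```

```text
clock: 8.25
position: [0.5176, -0.2287, 0.0575]
ee_rot: [-1.328, -2.847, -0.0]
force: [-0.6, -0.2, -0.2]
width: 0.164
gripper_force: 15.0
clock: 8.75
position: [0.5176, -0.2288, 0.0575]
ee_rot: [1.329, 2.846, 0.0]
force: [0.9, 0.0, 0.2]
width: 0.379
gripper_force: 0.0
clock: 9.5
position: [0.5172, -0.2284, 0.1968]
ee_rot: [-1.329, -2.846, -0.0]
force: [0.3, -0.5, -0.9]
width: 0.381
gripper_force: 0.0
[ 0.5172 -0.2284  0.1968] [[-0.642, 0.767, -0.001], [0.767, 0.642, 0.0], [0.001, -0.0, -1.0]] [ 0.06  0.39  0.36  1.8  -0.16  0.97  1.18] 9.5 0.38063189674005116
tool shift to bin [0.0007 0.0006 0.1368] y ang 0.6971130735346296
expected px of handle top [354.71163065  97.91324991] bin rim centre [276.49399409 208.32161586]
```

View pics/w3.png

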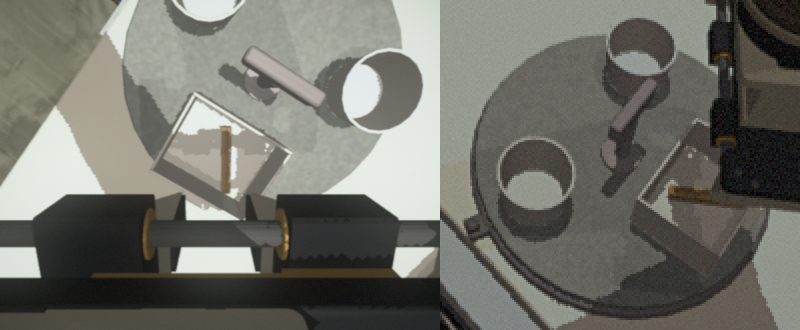

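The peg lies in the bin, released, at (226,158) in the left half. The handle's top face runs from (249,51) to (320,101). Casting that and refining the lug from the scene image.

```bash
python3 - <<'E'
from h import *
s=observe();W=cam("wrist",s);k=560/440
E=np.array([plane(W,np.array(p)*k,.129) for p in((249,51),(320,101))]);c=E.mean(0);d=E[0]-E[1]
Rt=R.from_rotvec(s["ee_rot"]).as_matrix()
print('ends',E,'len',np.linalg.norm(d),'dir',np.arctan2(d[1],d[0])%np.pi,'tri',tri(W,(363,96),cam("scene"),(250+271/2.8,225+148/2.8)))
I=[plane(W,np.array(p)*k,.079)[:2] for p in((198,96),(291,153))];v=I[1]-I[0];print('bin inner wall',I,np.linalg.norm(v),'dir',np.arctan2(v[1],v[0])%np.pi,'mid',(I[0]+I[1])/2)
print('shift',(Rt.T@(np.r_[c[:2],.118]-s["position"])).round(4),'yang',np.arctan2(Rt[1,1],Rt[0,1]))
E
```

```text
ends [[ 0.47400678 -0.14265896  0.129     ]
 [ 0.53355237 -0.1353097   0.129     ]] len 0.05999740109738162 dir 0.12280133681911476 tri (array([ 0.50471326, -0.13779151,  0.1206349 ]), np.float64(0.0011950805533537117))
bin inner wall [array([ 0.46472524, -0.18997013]), array([ 0.56086614, -0.174866  ])] 0.09732013486945496 dir 0.15583034699816029 mid [ 0.51279569 -0.18241807]
shift [0.0768 0.0475 0.0783] yang 0.6969372791634503
```

```bash
python3 -m pendant '[0.0385,0.023,0,0,0,0,0.06,0.0385,0.023,0,0,0,0,0.06,0,0,0,0,0,-0.171,0.06,0,0,0,0,0,-0.171,0.06,0,0,0,0,0,-0.171,0.06,0,0,0,0,0,-0.171,0.06,0,0,0,0,0,-0.171,0.06,0,0,0,0,0,-0.171,0.06,0,0,0,0,0,0,0.06,0,0,0,0,0,0,0.06]'
cat > m5.py <<'E'
from h import *
s=observe();a=get_image("wrist");W=cam("wrist",s)
cv2.imwrite('pics/w4.png',a[...,::-1])
Rt=R.from_rotvec(s["ee_rot"]).as_matrix();print(np.round(s["position"],4),np.round(s["joints"],2),'y ang',np.arctan2(Rt[1,1],Rt[0,1]))
print('px of point under TCP at .129',proj(W,[*s["position"][:2],.129]))
E
python3 m5.py
```

```text
clock: 10.85
position: [0.5031, -0.1402, 0.197]
ee_rot: [0.232, -3.132, -0.001]
force: [-0.7, -0.0, -0.3]
width: 0.653
gripper_force: 0.0
[ 0.5031 -0.1402  0.197 ] [ 0.08  0.32  0.12  1.89 -0.05  0.94  1.94] y ang 1.7189014646706222
px of point under TCP at .129 [273.94563847 233.65264399]
```

View pics/w4.png

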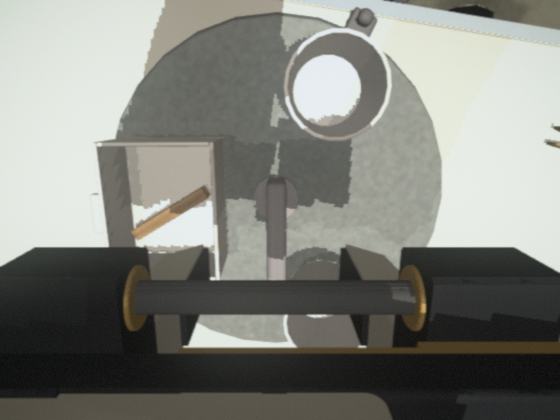

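The bar's top face is centred at column 277 (TCP 274) and vertical in the image, so it is aligned. The lug is at (362,20), and the bin with the peg is at left. Descend and grip.

```bash
python3 -m pendant '[0,0.001,0.03,0,0,0,0.06,0,0,0.03,0,0,0,0.06,0,0,0.021,0,0,0,0.06,0,0,0,0,0,0,0.06,0,0,0,0,0,0,0.0,0,0,0,0,0,0,0.0,0,0,0,0,0,0,0.0,0,0,0,0,0,0,0.0]' 25
python3 - <<'E'
from h import *
s=observe();W=cam("wrist",s);Rt=R.from_rotvec(s["ee_rot"]).as_matrix()
ya=np.arctan2(Rt[1,1],Rt[0,1]);p=s["position"]
L=np.array([.3486,-.0911])
a=get_image("wrist");cv2.imwrite('pics/w5.png',a[...,::-1])
al=np.arctan2(L[1]-p[1],L[0]-p[0])
# bin radial angle = ya - pi ; lined up when equals lug angle
print(np.round(p,4),s["width"],s["gripper_force"],'yang',ya,'lug ang (scene)',al,'turn',(al-(ya-np.pi)+np.pi)%(2*np.pi)-np.pi)
E
```

```text
clock: 11.9
position: [0.5035, -0.1392, 0.1169]
ee_rot: [-0.238, 3.132, -0.0]
force: [-0.3, 0.7, 0.4]
width: 0.268
gripper_force: 0.0
[ 0.5035 -0.1392  0.1169] 0.2682523949052462 0.0 yang 1.722774335221551 lug ang (scene) 2.840214881999908 turn -2.024152106811436
```

```bash
python3 -m pendant '[0,0,0,0,0,0,0,0,0,0,0,0,0,0,0,0,0,0,0,0,0,0,0,0,0,0,0,0]' 25
python3 - <<'E'
from h import *
s=dict(position=[.5031,-.1402,.197],ee_rot=[.232,-3.132,-.001]);W=cam("wrist",s)
s=observe();Rt=R.from_rotvec(s["ee_rot"]).as_matrix();ya=np.arctan2(Rt[1,1],Rt[0,1]);p=np.array(s["position"][:2])
for u in((364,20),(362,16)):
  L=plane(W,u,.02)[:2];al=np.arctan2(*(L-p)[::-1]);print(L,np.linalg.norm(L-p),al,'turn',al-ya+np.pi-2*np.pi)
print(ya,s["width"],s["joints"])
E
```

```text
clock: 12.45
position: [0.5033, -0.139, 0.1166]
ee_rot: [-0.239, 3.132, 0.0]
force: [-1.9, 2.3, 3.6]
width: 0.135
gripper_force: 25.0
[ 0.35500626 -0.09112619] 0.15585655000962276 2.829273482862148 turn -2.0353805150909006
[ 0.35245854 -0.09326017] 0.15765043357819314 2.8471212980780987 turn -2.01753269987495
1.7230613443632554 0.13547198546259345 [ 0.08868706  0.42011158  0.10381701  1.97702051 -0.06256718  0.747425
  1.95251067]
```

Gripped (12.4 mm, 25 N). Both views agree on a turn of about -2.03 rad, so I'll turn it gently.

```bash
python3 -m pendant '[0,0,0,0,0,0.05,0,0,0,0,0,0,0.1,0,0,0,0,0,0,0.1,0,0,0,0,0,0,0.1,0,0,0,0,0,0,0.1,0,0,0,0,0,0,0.1,0,0,0,0,0,0,0.1,0,0,0,0,0,0,0.1,0,0,0,0,0,0,0.1,0,0,0,0,0,0,0.1,0]' 25
python3 -m pendant '[0,0,0,0,0,0.1,0,0,0,0,0,0,0.1,0,0,0,0,0,0,0.1,0,0,0,0,0,0,0.1,0,0,0,0,0,0,0.1,0,0,0,0,0,0,0.1,0,0,0,0,0,0,0.1,0,0,0,0,0,0,0.1,0,0,0,0,0,0,0.1,0,0,0,0,0,0,0.1,0]' 25
python3 -m pendant '[0,0,0,0,0,0.05,0,0,0,0,0,0,0.03,0,0,0,0,0,0,0,0,0,0,0,0,0,0,0,0,0,0,0,0,0,0]' 25
python3 - <<'E'
from h import *
s=observe();a=get_image("wrist");b=get_image("scene");c=get_image("side")
cv2.imwrite('pics/w6.png',np.hstack([cv2.resize(b[220:390,240:430],None,fx=2.2,fy=2.2),cv2.resize(c[120:235,250:400],(374,374))[:, :374]])[...,::-1])
Rt=R.from_rotvec(s["ee_rot"]).as_matrix();print(np.round(s["position"],4),'yang',np.arctan2(Rt[1,1],Rt[0,1]),s["width"],s["gripper_force"])
cv2.imwrite('pics/w6w.png',a[...,::-1])
E
```

```text
clock: 13.7
position: [0.5038, -0.1375, 0.1166]
ee_rot: [-1.223, -2.894, -0.003]
force: [0.5, 7.0, 3.7]
width: 0.137
gripper_force: 25.0
clock: 14.95
position: [0.5054, -0.1371, 0.1167]
ee_rot: [2.459, 1.954, 0.005]
force: [6.8, 7.7, -2.0]
width: 0.138
gripper_force: 25.0
clock: 15.58
position: [0.5055, -0.1371, 0.1167]
ee_rot: [2.532, 1.858, 0.005]
force: [6.5, 6.8, -2.1]
width: 0.136
gripper_force: 25.0
[ 0.5055 -0.1371  0.1167] yang -0.30457678438581387 0.13603721369139962 24.99897390604019
```

View pics/w6.png

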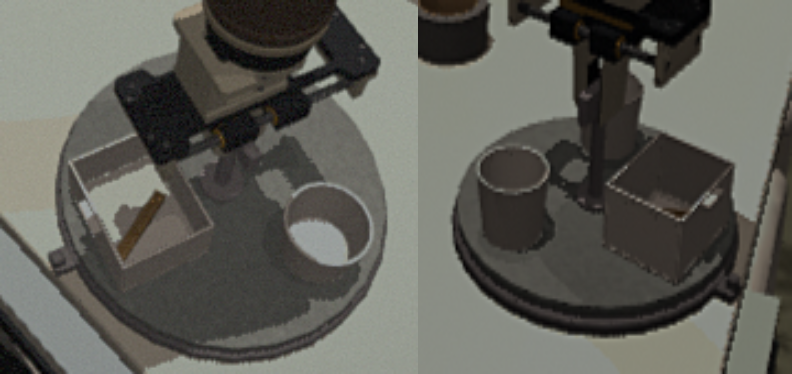

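View pics/w6w.png

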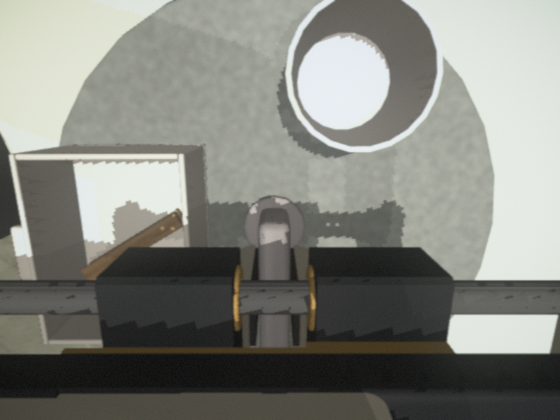

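The scene crop shows the bin turned towards the lug. Its outer rim runs from (72,158) to (120,265), the lug is at (60,258), and the peg at (142,225) is still inside. I'll check the residual angle numerically.

```bash
python3 - <<'E'
from h import *
S=cam("scene");D=cam("side");f=lambda x,y:(240+x/2.2,220+y/2.2)
g=lambda x,y:(250+(x-418)*150/374,120+y*115/374)
ang=lambda v:np.arctan2(v[1],v[0])
for nm,C,h,o,i,l in(("scene",S,f,((72,158),(120,265)),(212,228),(60,254)),("side",D,g,((734,160),(703,228)),(607,186),(737,283))):
    a,b=[plane(C,h(*p),.079)[:2] for p in o];c=plane(C,h(*i),.079)[:2];L=plane(C,h(*l),.02)[:2]
    m=(a+b)/2;w=b-a;n=(c-b)*-1
    print(nm,'outer',a,b,np.linalg.norm(w),'wall normal',ang(w)-np.pi/2,'side dir',ang(n),np.linalg.norm(n),'lug',L)
    for ax in((.501,-.1425),(.503,-.14),(.5055,-.1371)): print('   ax',ax,'bin',ang(m-ax),np.linalg.norm(m-ax),'lug',ang(L-ax),np.linalg.norm(L-ax))
E
```

```text
scene outer [ 0.40243266 -0.05344362] [ 0.36809761 -0.14756058] 0.10018432499088332 wall normal -3.4914021596418685 side dir 2.787877153362288 0.08073288210314278 lug [ 0.35340232 -0.09109158]
   ax (0.501, -0.1425) bin 2.793489579299272 0.12311938302544843 lug 2.8064321988505663 0.15629428181449156
   ax (0.503, -0.14) bin 2.8179097448041617 0.12418366407656732 lug 2.8256133866059594 0.15738964750404108
   ax (0.5055, -0.1371) bin 2.846116175304443 0.12568145811101916 lug 2.847850637429744 0.15890399837475314
side outer [ 0.36985063 -0.15188294] [ 0.3793773  -0.04724688] 0.10506885033499387 wall normal -0.0907954988053441 side dir 2.8983752582370026 0.099415032819593 lug [ 0.34619322 -0.07862184]
   ax (0.501, -0.1425) bin 2.8141106329976364 0.13347978240513392 lug 2.7502446760511963 0.16746808398861152
   ax (0.503, -0.14) bin 2.83647795559813 0.13460301258442933 lug 2.7684999474338516 0.16839134623642457
   ax (0.5055, -0.1371) bin 2.862310852456161 0.13616180685318624 lug 2.789784523425974 0.16970075449066643
```

The scene and wrist views put the residual within about 0.02 rad, while the coarse side pick suggests -0.07. I'll use the last view to settle it with an enlarged side crop.

```bash
python3 - <<'E'
from h import *
o=[]
for n,(x0,y0) in(("side",(335,160)),("scene",(255,270))):
    a=get_image(n);C=cam(n);z=6
    b=cv2.convertScaleAbs(cv2.resize(a[y0:y0+66,x0:x0+66],None,fx=z,fy=z,interpolation=2),alpha=1.6)
    for t,col in((2.77,(255,0,0)),(2.835,(0,255,0)),(2.90,(0,0,255))):
        q=[((proj(C,[.503+r*np.cos(t),-.14+r*np.sin(t),h])-(x0,y0)+.5)*z).astype(int) for r,h in((.15,.012),(.167,.012),(.167,.02))]
        cv2.polylines(b,[np.array(q)],False,col,1)
    o.append(b)
cv2.imwrite('pics/last.png',np.hstack(o)[...,::-1])
E
```

```text
(no output)
```

View pics/last.png

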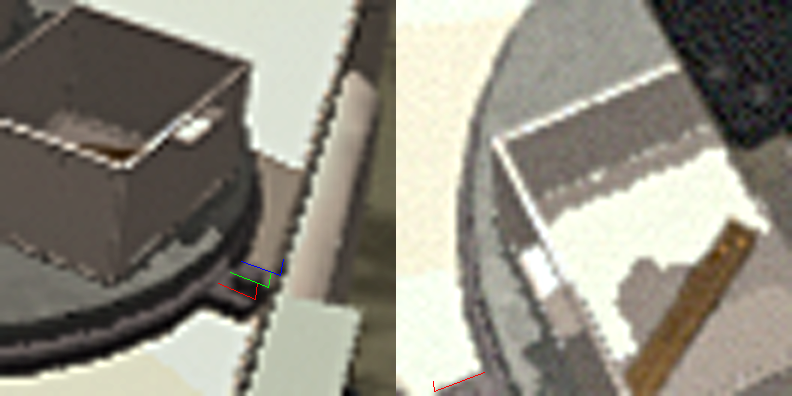

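The side crop shows the lug's raised tip near (253,290), between the red (2.77) and green (2.835) hypotheses. That puts the lug at about 2.81 rad and the bin at about 2.83, well inside 0.1 rad. I'll make a tiny trim, settle, and hand in.

```bash
python3 -m pendant '[0,0,0,0,0,0.015,0,0,0,0,0,0,0,0,0,0,0,0,0,0,0,0,0,0,0,0,0,0,0,0,0,0,0,0,0]' 25
python3 -c "
from cell import *
print(sign_off())"
```

```text
clock: 16.45
position: [0.5056, -0.1372, 0.1167]
ee_rot: [2.546, 1.839, 0.005]
force: [6.7, 6.9, -2.5]
width: 0.138
gripper_force: 25.0
the job is handed in; nothing more can be done
None
```

The job is handed in at 16.5 s: the smallest peg lies released in the square bin, the bin is within about 0.02 rad of the pointer by my camera estimate, and the gripper still holds the handle at 25 N; I got no verdict back.

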